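Close the wheel-cake iron

TASK

Close the wheel-cake iron: with the fingertips or the outside of the fingers, push its open leaf up by the handle, on over the spine and down onto the other plate, until it lies flat over the cakes. Only push it: never take the leaf or its handle between the fingers, bring it down gently without slamming, and leave the pot, the tin and the two loose cakes where they stand.

Things in the scene. Friction and masses are not known exactly. Their poses are not given: they have to be found in the camera images.
- iron: wheel-cake iron fixed to the counter: steel casing 228 mm (its x, along the spine) by 272 mm (its y), with two copper plates side by side on top. The fixed plate, on its -y side, holds two cakes that stand 9.5 mm proud; the leaf starts on its +y side, wells up. Control knobs on the -x face. Origin: centre of the underside, on the counter; z up. Turned up to 20 degrees from the robot's axes.
- spine (a point): middle of the hinge axis (spine), 95 mm above the counter, right over the iron's origin; the hinge axis runs along the iron's x. Same axes as the iron. The casing ends 136 mm from the spine on either side.
- leaf (a joint): angle of the leaf about the spine: 0 = flat open on the iron's +y side, pi/2 = upright, pi = flat closed on the fixed plate (-y side), with stops at 0 and pi. Starts between 0 and 0.35. The hinge is stiff: the leaf (about 0.45 kg) stays at any angle where it is left; nothing latches or springs. Moving it takes 1 to 6 N at the handle.
- handle (a point): on the axis of the leaf's handle, 195 mm from the spine: a straight round bar, square to the spine, from the middle of the leaf's free edge. Wooden grip 20 mm thick (23 near its end), 152 to 224 mm from the spine; thinner steel shank inside that. Axis 91 mm above the counter when flat open (free air below), 99 mm when closed. Axes: x along the spine, y out along the handle, z out of the well face.
- leaf_mid (a point): middle of the leaf's copper plate, 66 mm from the spine, half-way through its thickness. The plate is 200 mm along the spine, 8 mm thick, with two round wells, and ends 122 mm from the spine (133 mm at the handle's boss). Same axes as handle: z is up when open, down when closed.
- cake0: loose baked round cake, 73 mm across, 32 mm high, on a low wooden board beyond the iron; origin at the centre of its underside. Leave it alone.
- cake1: a second such cake on the board. Leave it alone.
- oil_pot: open steel pot, 84 mm across, with two loop handles, 75 mm high, to one side of the iron; origin at the centre of its underside. Leave it alone.
- tin: closed metal tin with a lid, 72 mm across, 110 mm high, on the other side of the iron from the pot; origin at the centre of its underside. Leave it alone.

How it is judged:
By the outcome, as a careful person would: the job done as asked, in the order asked, and still so for the second after the job is handed in, with the robot touching nothing.
It also fails if it takes over 53 s, if anything falls off the work surface, if the arm or the gripper's body presses on something with over 40 N, if the wrist force passes 120 N, or if a joint passes its speed limit or range.

ROBOT

A 7-joint arm with a two-finger parallel gripper is mounted at the origin on the work surface. World frame = base frame: x ahead of the robot, y to its left, z up, the work surface at z = 0. Lengths are in m, angles in rad, forces in N, time in s.
With the tool pointing down it reaches from about 0.4 to 0.85 m from the base axis. Payload 4.5 kg.
Tool frame: the origin (TCP) lies on the centre line of the jaws, within the pads' length; the fingertips stand 14 mm ahead of it and the grasp point (between the pads) lies 5 mm behind it (r.tcp_to_tips is the z of the fingertips in the tool frame, in m); z points along the fingers, y is the direction in which the jaws open and shut (so a half turn about z gives the same grasp; the last joint's range is limited). The gripper opens to 88 mm and grips with 3 to 60 N. Pads are 18 mm wide; open, the fingers measure 123 mm over their backs; the gripper's body (75 mm by 187 mm) begins 45 mm behind the grasp point.
Start: joints at [-1.069, 0.689, -0.195, 1.565, 0.157, 0.902, -0.215], TCP at [0.282, 0.558, 0.253] pointing down, gripper open.
Joint ranges: [-3.01, 3.01], [-0.46, 2.08], [-1.47, 1.51], [0.13, 2.56], [-1, 4.14], [0.04, 2.09], [-2.66, 2.66]. Speed limits (rad/s): [2.57, 2.57, 3.14, 3.14, 3.14, 3.14, 3.14].

INTERFACE

Orientations are given as a unit quaternion [x, y, z, w].
In Python, from plant import r, viewer gives the robot as it stands.
- The arm moves only by the shell command python3 -m inch 'ROWS' [FORCE]. ROWS is JSON, a list of rows, each a list of 3 entries, a list of its own where there are three numbers: the closure, from 0 (fully open) to 1 (shut), then the shift along the tool's x, y, z in cm, then the turn about the tool's z in degrees. In form: [[fingers, [x, y, z], yaw], ...]. A call has 1 to 20 rows; each row is the pose to reach, as a shift and turn from the pose commanded when the call began, along the tool's axes at that moment; what a row does not reach only later rows make up. A row lasts 1/10 s, in which the tool goes at most 50 mm and 8.59 degrees, less where a joint would pass 70% of its speed; a pose out of reach is approached as far as the arm can. A call with a gripper value outside its range is refused whole. The fingers move at their own pace and stop on an object; FORCE is the grip in N (left out, the last holds). Time passes only in rows, so rows that repeat a pose let the fingers close. It gives the time, the measured TCP pose, the force and the opening at its end, in the units of the state.
- r.get_state(): the state, without advancing time (a new reading comes with each control period).
- viewer.snapshot(name): name is "scene" or "top"; returns the picture (384x512x3 uint8, red, green, blue); there is no depth.
- viewer.camera_params(name): a dict with "intrinsics" (3x3 intrinsics, pixels), "world_to_cam" (4x4, takes a point from world to camera coordinates). Camera axes: x right, y up, looking along -z (the intrinsics and any distortion apply to the point x, -y, -z); pixel columns grow to the right and rows downward; lengths in m; the calibration is good to about 2 mm. A picture is of the moment at which its call begins. camera_params takes no time and is no camera call.
- r.finish_job(): hands the job in, once; it reports no verdict.
Trained networks look in the newest picture that a camera, given by its name, has taken for a name from the list of things; names that differ only in an ending like _2 or _b are one class to them, and where a whole thing is asked for, a point or a joint stands for the part that bears it (a point fixed in the world has none). Each returns a list of dicts, best first, with "p" (0 to 1); they miss things now and then, are a little off and sometimes report something else, mostly with a low value. They report only what shows in the picture. A call takes as long as a camera call.
- viewer.outline_of(camera, name): "pixels" (384x512 bool, what is visible of it) and "bbox" ([left, top, width, height] in pixels, round what is visible of it).
The state is a dict: "clock": time; "q": joint angles; "qd": joint speeds; "joint_torque": joint torques, N m; "tool_pos": TCP position; "eef_rot": TCP orientation; "contact_force": force on the tool from outside, world axes, zero at the start; "moment": the same for the moment, N m; "opening": opening from 0.0 (shut) to 1.0 (fully open).
Only numpy, scipy, OpenCV 4.12 (cv2) and the standard library are available. Lean on these libraries where they do the work, as an engineer would, in place of code of your own. Each camera call takes 0.05 s, during which the arm holds its last target.

## Working session

There is one attempt and no reset: what is moved stays moved. The work goes in short steps, Python scripts to look and compute and a shell command to move; the robot and the scene stay as the last step left them, time stands still between calls to the robot, and variables do not carry over. Pictures are saved under pics/ and viewed, and the job is handed in when it is done.

```bash
ls; mkdir -p pics; python3 - <<'E'
from plant import r, viewer
import cv2, numpy as np
s=r.get_state()
print({k:np.round(v,3).tolist() for k,v in s.items()}, r.tcp_to_tips)
for n in ("scene","top"):
    im=viewer.snapshot(n); cv2.imwrite(f"pics/{n}0.png",im[:,:,::-1])
    p=viewer.camera_params(n); print(n,np.round(p["intrinsics"],1).tolist(),np.round(p["world_to_cam"],3).tolist(),p.keys())
    for o in ("iron","leaf","handle","oil_pot","tin","cake0"):
        for d in viewer.outline_of(n,o)[:2]: print(o,round(d["p"],2),d["bbox"])
E
```

```text
pics
{'clock': 0.0, 'q': [-1.069, 0.69, -0.195, 1.566, 0.157, 0.903, -0.215], 'qd': [-0.001, 0.0, 0.001, -0.0, 0.001, -0.001, -0.0], 'joint_torque': [0.001, -52.755, -1.267, -15.344, -0.053, 0.007, 0.0], 'tool_pos': [0.282, 0.557, 0.252], 'eef_rot': [0.232, 0.973, -0.001, -0.0], 'contact_force': [-0.553, -1.101, -0.448], 'moment': [0.017, 0.019, -0.033], 'opening': 1.0} 0.014
scene [[491.9, 0.0, 254.6], [0.0, 491.9, 194.3], [0.0, 0.0, 1.0]] [[0.222, 0.975, 0.022, -0.182], [-0.565, 0.11, 0.818, 0.267], [0.795, -0.194, 0.575, -2.285], [0.0, 0.0, 0.0, 1.0]] dict_keys(['intrinsics', 'world_to_cam'])
iron 0.61 [222.0, 158.7, 100.3, 57.0]
leaf 0.78 [258.4, 159.9, 60.6, 29.7]
handle 0.96 [257.6, 161.6, 64.1, 32.5]
oil_pot 0.66 [344.5, 179.5, 37.7, 30.6]
oil_pot 0.26 [155.2, 168.0, 18.5, 36.5]
tin 0.62 [151.9, 168.9, 21.7, 34.8]
cake0 0.66 [232.0, 211.1, 22.1, 15.7]
cake0 0.52 [270.2, 214.1, 18.9, 17.2]
top [[484.1, 0.0, 249.4], [0.0, 484.1, 194.7], [0.0, 0.0, 1.0]] [[-0.026, -1.0, -0.001, 0.064], [0.995, -0.026, 0.098, -0.634], [-0.098, 0.001, 0.995, -1.572], [0.0, 0.0, 0.0, 1.0]] dict_keys(['intrinsics', 'world_to_cam'])
iron 0.91 [168.1, 193.4, 118.2, 88.8]
leaf 0.82 [166.3, 199.1, 75.6, 65.7]
leaf 0.24 [166.6, 195.1, 121.2, 87.6]
handle 0.89 [168.7, 200.7, 72.1, 71.1]
oil_pot 0.6 [102.3, 181.6, 42.8, 30.0]
tin 0.97 [335.9, 243.3, 24.3, 18.7]
cake0 0.8 [217.5, 166.2, 21.6, 20.9]
cake0 0.72 [256.2, 174.9, 23.8, 18.0]
```

View pics/scene0.png

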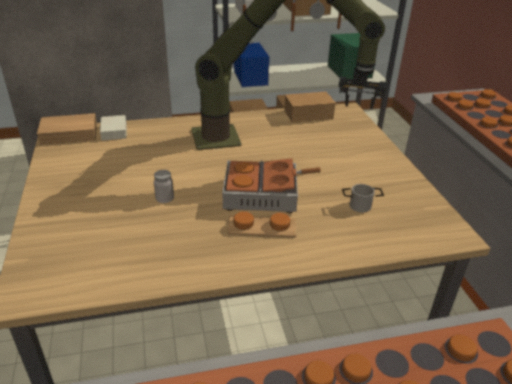

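View pics/top0.png

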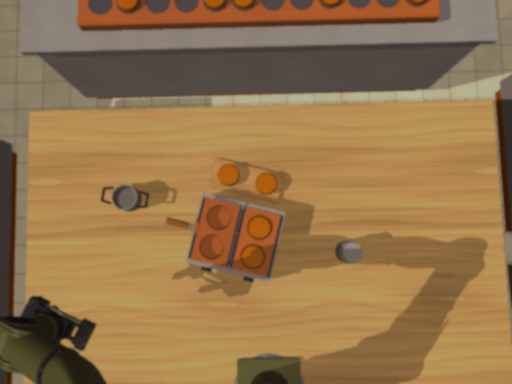

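```bash
python3 - <<'E'
import cv2
a=cv2.imread("pics/scene0.png")[140:240,140:390]; b=cv2.imread("pics/top0.png")[150:290,90:370]
cv2.imwrite("pics/scene0z.png",cv2.resize(a,None,fx=3.2,fy=3.2,interpolation=cv2.INTER_CUBIC)[:, :800])
cv2.imwrite("pics/top0z.png",cv2.resize(b,None,fx=2.8,fy=2.8,interpolation=cv2.INTER_CUBIC))
E
```

```text
(no output)
```

View pics/scene0z.png

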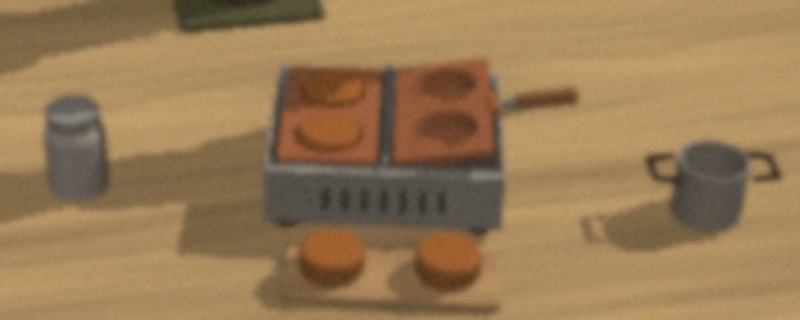

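View pics/top0z.png

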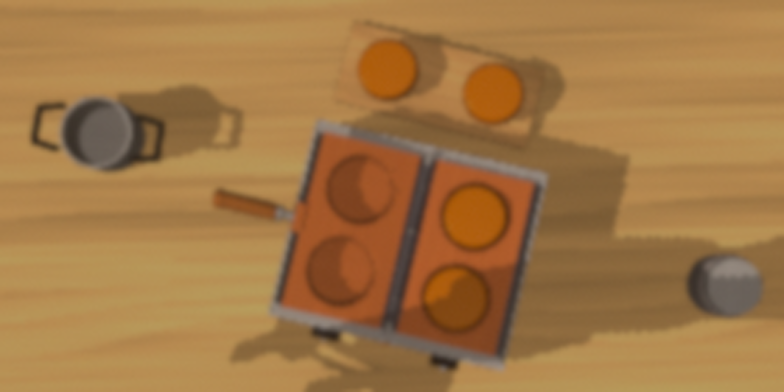

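The iron sits at about (237,237) in the top view. The handle points left, towards the pot, with its tip near (167,220), and the tin is to the right at (348,252). I'll fit the iron pose and leaf angle from hand-picked corners in both views.

```bash
cat > h.py <<'E'
import numpy as np
from plant import r, viewer
def proj(n,P):
    p=viewer.camera_params(n); K=np.array(p["intrinsics"]);T=np.array(p["world_to_cam"])
    c=np.atleast_2d(P)@T[:3,:3].T+T[:3,3]; c=c*[1,-1,-1]; u=c@K.T; return u[:,:2]/u[:,2:]
def i2w(P,x,y,a):
    c,s=np.cos(a),np.sin(a); P=np.atleast_2d(P); return np.c_[x+c*P[:,0]-s*P[:,1], y+s*P[:,0]+c*P[:,1], P[:,2]]
def leafpt(x,rr,n,th): # leaf frame to iron
    return [x, rr*np.cos(th)-n*np.sin(th), 0.095+rr*np.sin(th)+n*np.cos(th)]
E
cat > fit.py <<'E'
from h import *
from scipy.optimize import least_squares
T=lambda u,v:(u/2.8+90,v/2.8+150)
S=lambda u,v:(u/3.2+140,v/3.2+140)
top=dict(zip("abcd",[T(320,122),T(546,175),T(502,365),T(274,312)])); top["tip"]=T(214,197)
sc=dict(b=S(284,68),d=S(500,170),c=S(268,165)); sc={"a2":S(501,168),"b2":S(268,163)}; sc["tip"]=S(578,96)
def pts(v):
    x,y,a,H,th=v
    d={"a":[.114,.136,H],"b":[.114,-.136,H],"c":[-.114,-.136,H],"d":[-.114,.136,H],"tip":leafpt(0,.224,-.004,th)}
    d["a2"]=d["a"];d["b2"]=d["b"]
    return {k:i2w(p,x,y,a)[0] for k,p in d.items()}
def res(v):
    d=pts(v); o=[]
    for n,m in(("top",top),("scene",sc)):
        for k,uv in m.items(): o+=list((proj(n,d[k])[0]-uv))
    return np.array(o+[(v[3]-.085)/.01])
f=least_squares(res,[.55,.05,-.2,.085,.15],loss="soft_l1")
print(f.x, np.degrees(f.x[2])); print(np.round(res(f.x),1))
x,y,a,H,th=f.x
import cv2
for n in("top","scene"):
    im=viewer.snapshot(n)[:,:,::-1]; im=cv2.resize(im,None,fx=4,fy=4,interpolation=cv2.INTER_CUBIC)
    def line(P,col):
        q=(proj(n,i2w(P,x,y,a))*4+2).round().astype(np.int32); cv2.polylines(im,[q],False,col,1)
    line([[.114,.136,H],[.114,-.136,H],[-.114,-.136,H],[-.114,.136,H],[.114,.136,H]],(0,255,0))
    line([leafpt(0,q,-.004,th) for q in(.133,.152,.224)],(255,0,0))
    line([leafpt(*q,0,th) for q in((.1,.01),(.1,.122),(-.1,.122),(-.1,.01))],(255,255,0))
    line([[-.1,0,.095],[.1,0,.095]],(0,0,255))
    c=im[680:1180,600:1200] if n=="top" else im[580:900,860:1360]
    cv2.imwrite(f"pics/fit_{n}.png",c)
    for o in("oil_pot","tin"):
        d=viewer.outline_of(n,o)[0]["pixels"]; v,u=np.nonzero(d); print(n,o,u.mean(),v.mean())
E
python3 fit.py
```

```text
[ 0.4959109   0.09324583 -0.25883555  0.0921097   0.15302054] -14.830184814664253
[-1.4 -1.3  1.1 -0.6  0.5  2.4 -2.4  1.  -0.3 -0.   0.7  1.5 -2.4  0.2
 -0.8  0.   0.7]
top oil_pot 126.7129300118624 197.59430604982205
top tin 348.4924406047516 251.16414686825053
scene oil_pot 361.0163636363636 197.35636363636362
scene tin 163.02051282051283 185.98119658119657
```

View pics/fit_top.png

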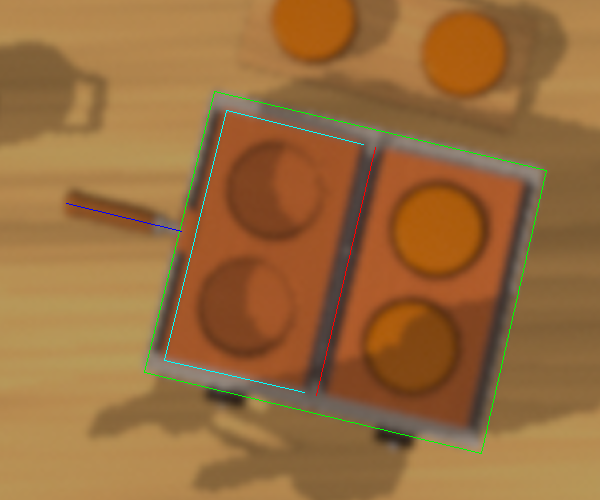

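View pics/fit_scene.png

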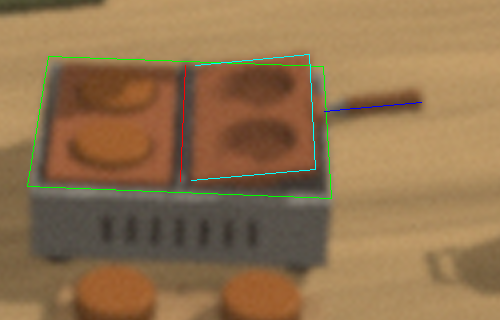

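```bash
python3 - <<'E'
s=open('fit.py').read()
a=s.index("top=dict"); b=s.index("def pts")
s=s[:a]+'''T=lambda u,v:(u/4+150-.4,v/4+170-.4)
S=lambda u,v:(u/4+215-.4,v/4+145-.4)
top=dict(a=T(215,95),b=T(545,172),c=T(480,449),d=T(148,368),tip=T(67,197),g=T(156,221),la=T(224,105),lb=T(162,350))
sc=dict(a2=S(330,188),b2=S(30,184),c=S(50,60),tip=S(421,97),g=S(342,107),la=S(315,165),lb=S(309,53))
'''+s[b:]
s=s.replace('d["a2"]=','d["g"]=leafpt(0,.152,-.004,th);d["la"]=leafpt(.1,.122,0,th);d["lb"]=leafpt(-.1,.122,0,th);d["a2"]=').replace("(v[3]-.085)/.01","0").replace('fit_','fit2_')
open('fit.py','w').write(s)
E
python3 fit.py
```

```text
[ 0.49789017  0.09335335 -0.26393704  0.09367335  0.18245267] -15.122478545326704
[-0.3 -2.   0.3 -1.1 -0.1  0.4 -1.4 -0.  -0.3  0.5  0.2  0.   0.6  0.3
  0.2  1.6  0.2  2.4 -0.8  0.3 -0.3 -1.4  0.1  0.1  0.5 -0.1 -0.2  0.4
  0.1 -0.4  0. ]Traceback (most recent call last):
  File "fit.py", line 34, in <module>
    d=viewer.outline_of(n,o)[0]["pixels"]; v,u=np.nonzero(d); print(n,o,u.mean(),v.mean())
      ~~~~~~~~~~~~~~~~~~~~~~^^^
IndexError: list index out of range
```

View pics/fit2_top.png

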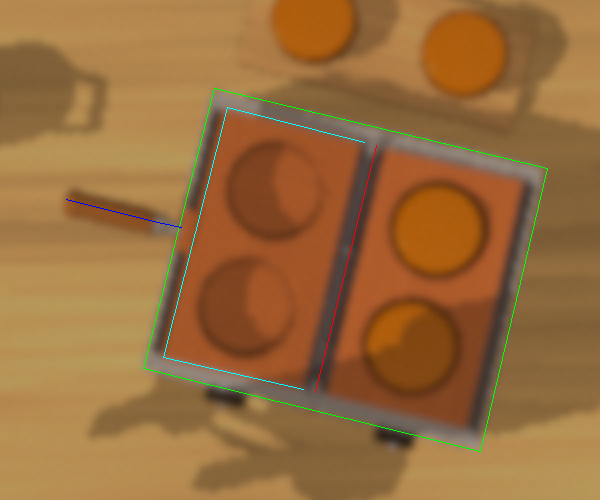

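```bash
cat >> h.py <<'E'
from scipy.spatial.transform import Rotation as R
IR=(0.498,0.0934,-0.264)
def where():
    s=r.get_state(); p=np.array(s["tool_pos"]); c,si=np.cos(IR[2]),np.sin(IR[2]); d=p[:2]-IR[:2]
    q=R.from_quat(s["eef_rot"]).as_matrix(); f=np.array(s["contact_force"])
    rot=np.array([[c,si,0],[-si,c,0],[0,0,1]])
    print("t",round(s["clock"],2),"tcp iron mm",np.round(np.r_[c*d[0]+si*d[1],-si*d[0]+c*d[1],p[2]]*1000,1),"F iron",np.round(rot@f,1),"yaw err deg",round(np.degrees(np.arctan2(q[1,1],q[0,1])-IR[2])-90,1),"open",round(s["opening"],2))
def toolshift(ip): # iron coords -> shift in present tool axes cm
    s=r.get_state(); q=R.from_quat(s["eef_rot"]).as_matrix()
    return np.round(q.T@(i2w(ip,*IR)[0]-s["tool_pos"])*100,2)
E
python3 -c "
from h import *
where();print(toolshift([0,.275,.22]),toolshift([0,.275,.114]))"
```

```text
t 1.1 tcp iron mm [-329.9  392.   252.8] F iron [ 0.2  0.  -0.5] yaw err deg -11.7 open 1.0
[-34.68  -4.78   3.27] [-34.68  -4.78  13.87]
```

```bash
python3 -m inch '[[1,[-4,-0.5,0.4],-2],[1,[-8,-1,0.8],-4],[1,[-12,-1.6,1.2],-6],[1,[-16,-2.2,1.6],-8],[1,[-20,-2.8,2],-10],[1,[-24,-3.4,2.4],-11.7],[1,[-28,-4,2.8],-11.7],[1,[-32,-4.5,3.2],-11.7],[1,[-34.7,-4.8,3.5],-11.7],[1,[-34.7,-4.8,6],-11.7],[1,[-34.7,-4.8,9],-11.7],[1,[-34.7,-4.8,11],-11.7],[1,[-34.7,-4.8,13],-11.7],[1,[-34.7,-4.8,13.8],-11.7],[1,[-34.7,-4.8,13.8],-11.7],[1,[-34.7,-4.8,13.8],-11.7]]' 40
python3 -c "
from h import *
import cv2
where()
for n,s in(('top',(170,290,90,250)),('scene',(100,240,200,400))):
    im=viewer.snapshot(n)[s[0]:s[1],s[2]:s[3],::-1]; cv2.imwrite('pics/a_%s.png'%n,cv2.resize(im,None,fx=4,fy=4,interpolation=cv2.INTER_CUBIC))
"
```

```text
clock: 2.7
tool_pos: [0.5704, 0.359, 0.1156]
eef_rot: [0.131, 0.991, 0.001, 0.001]
contact_force: [0.5, 0.2, 0.1]
opening: 0.003
t 2.7 tcp iron mm [  0.6 275.3 115.6] F iron [0.4 0.3 0.1] yaw err deg 0.0 open 0.0
```

View pics/a_top.png

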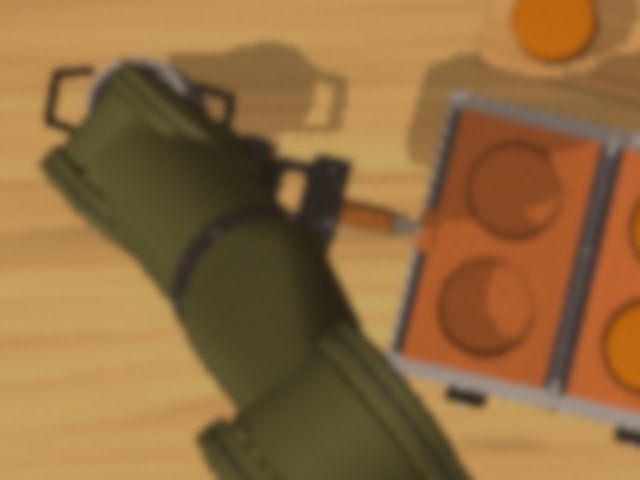

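View pics/a_scene.png

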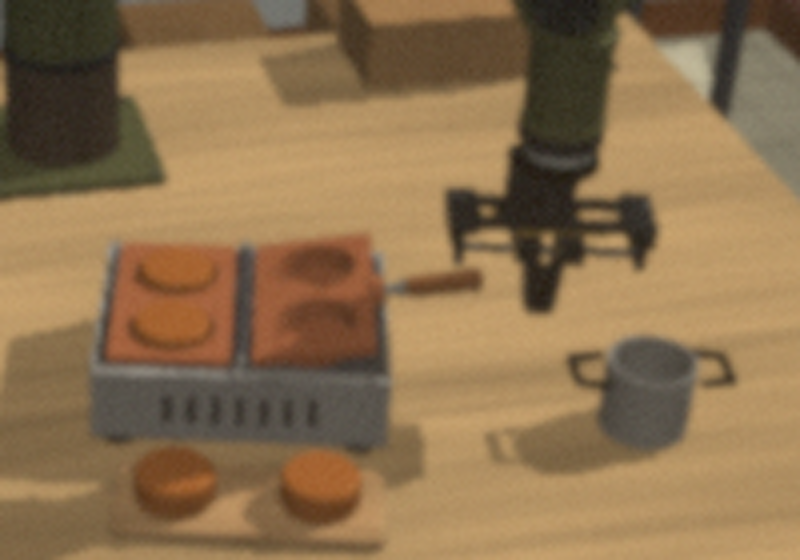

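The fingers are shut and lined up with the end of the handle: in the enlarged scene view the handle end is at (480,280) and the finger tip at (540,310). I'll ease in until they touch.

```bash
python3 -m inch '[[1,[0,-1.2,0],0],[1,[0,-2.2,0],0],[1,[0,-2.8,0],0],[1,[0,-3.2,0],0],[1,[0,-3.4,0],0],[1,[0,-3.6,0],0],[1,[0,-3.6,0],0]]'
python3 -c "
from h import *
where()"
```

```text
clock: 3.5
tool_pos: [0.5605, 0.3238, 0.1147]
eef_rot: [0.131, 0.991, 0.0, -0.0]
contact_force: [0.3, 0.8, -0.3]
opening: 0.005
t 3.5 tcp iron mm [2.000e-01 2.388e+02 1.147e+02] F iron [ 0.   0.9 -0.3] yaw err deg 0.0 open 0.01
```

```bash
python3 -m inch '[[1,[0,-0.2,0],0],[1,[0,-0.4,0],0],[1,[0,-0.6,0],0],[1,[0,-0.6,0],0]]'
python3 -c "
from h import *
where()"
```

```text
clock: 3.9
tool_pos: [0.5601, 0.3231, 0.1156]
eef_rot: [0.13, 0.991, 0.005, 0.002]
contact_force: [2.4, 7.9, -2.3]
opening: 0.004
t 3.9 tcp iron mm [  0.  237.9 115.6] F iron [ 0.3  8.3 -2.3] yaw err deg 0.1 open 0.0
```

```bash
python3 -m inch '[[1,[0,-0.3,0],0],[1,[0,-0.4,-0.2],0],[1,[0,-0.5,-0.5],0],[1,[0,-0.6,-0.8],0],[1,[0,-0.7,-1.1],0],[1,[0,-0.8,-1.4],0],[1,[0,-0.8,-1.4],0]]'
cat > look.py <<'E'
from h import *
import cv2,sys
where()
if len(sys.argv)>1:
    im=viewer.snapshot('scene')[90:230,210:370,::-1]; cv2.imwrite('pics/%s.png'%sys.argv[1],cv2.resize(im,None,fx=4,fy=4,interpolation=cv2.INTER_CUBIC))
E
python3 look.py b1
```

```text
clock: 4.6
tool_pos: [0.5594, 0.3202, 0.1317]
eef_rot: [0.129, 0.992, 0.009, 0.003]
contact_force: [4.7, 12.4, 2.9]
opening: 0.009
t 4.6 tcp iron mm [1.000e-01 2.349e+02 1.317e+02] F iron [ 1.3 13.2  2.9] yaw err deg 0.3 open 0.01
```

View pics/b1.png

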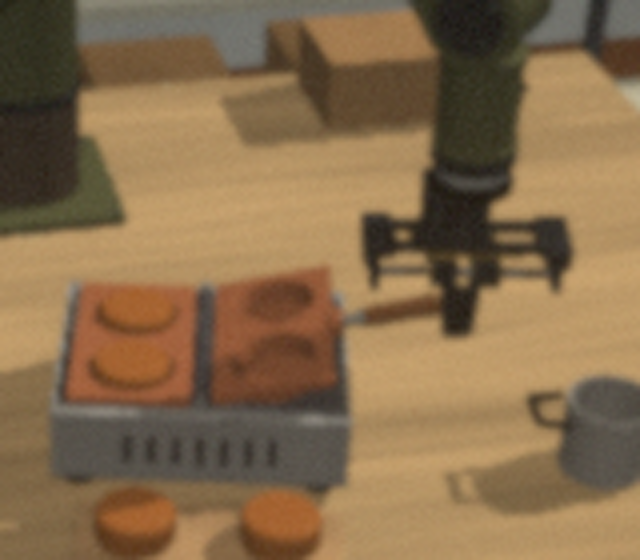

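The leaf follows the finger: its free edge is clearly higher, and the handle end is at (443,298) against the finger. I'll continue along the arc.

```bash
python3 -m inch '[[1,[0,-0.15,-0.6],0],[1,[0,-0.3,-1.2],0],[1,[0,-0.5,-1.9],0],[1,[0,-0.7,-2.5],0],[1,[0,-0.9,-3.2],0],[1,[0,-1.15,-3.9],0],[1,[0,-1.4,-4.5],0],[1,[0,-1.65,-5.1],0],[1,[0,-1.9,-5.7],0],[1,[0,-2.2,-6.3],0],[1,[0,-2.2,-6.3],0]]'
python3 look.py b2
```

```text
clock: 5.75
tool_pos: [0.5533, 0.297, 0.1953]
eef_rot: [0.13, 0.992, 0.008, 0.003]
contact_force: [2.5, 11.2, 7.7]
opening: -0.001
t 5.75 tcp iron mm [2.000e-01 2.110e+02 1.953e+02] F iron [-0.6 11.5  7.7] yaw err deg 0.2 open -0.0
```

View pics/b2.png

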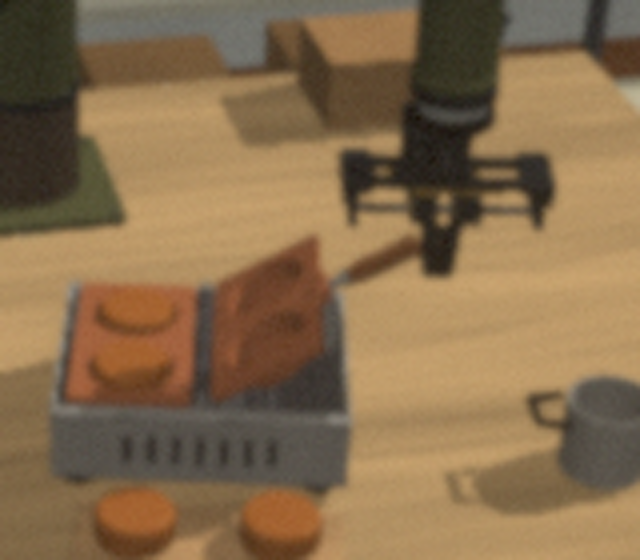

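```bash
python3 -m inch '[[1,[0,0,-0.6],0],[1,[0,-0.2,-1.2],0],[1,[0,-0.5,-1.8],0],[1,[0,-0.9,-2.4],0],[1,[0,-1.3,-3.0],0],[1,[0,-1.7,-3.6],0],[1,[0,-2.1,-4.2],0],[1,[0,-2.5,-4.7],0],[1,[0,-2.9,-5.2],0],[1,[0,-3.3,-5.6],0],[1,[0,-3.3,-5.6],0]]'
python3 look.py b3
```

```text
clock: 6.9
tool_pos: [0.5427, 0.2573, 0.2487]
eef_rot: [0.132, 0.991, 0.001, 0.001]
contact_force: [1.2, 3.0, 3.9]
opening: 0.005
t 6.9 tcp iron mm [  0.4 169.8 248.7] F iron [0.3 3.2 3.9] yaw err deg 0.0 open 0.01
```

View pics/b3.png

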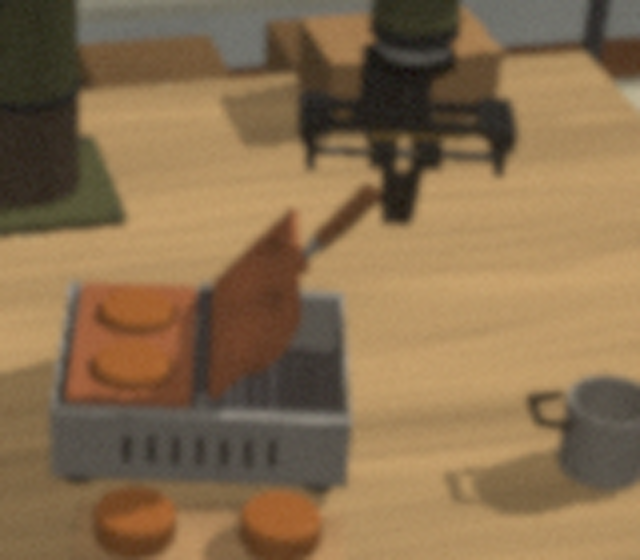

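```bash
python3 -m inch '[[1,[0,-0.3,-0.7],0],[1,[0,-0.8,-1.4],0],[1,[0,-1.3,-2.1],0],[1,[0,-1.8,-2.7],0],[1,[0,-2.3,-3.2],0],[1,[0,-2.9,-3.7],0],[1,[0,-3.5,-4.2],0],[1,[0,-4.1,-4.6],0],[1,[0,-4.7,-5.0],0],[1,[0,-5.3,-5.3],0],[1,[0,-5.9,-5.5],0],[1,[0,-6.5,-5.7],0],[1,[0,-7.1,-5.8],0],[1,[0,-7.7,-5.9],0],[1,[0,-7.7,-5.9],0]]'
python3 look.py b4
```

```text
clock: 8.45
tool_pos: [0.5232, 0.1831, 0.3082]
eef_rot: [0.132, 0.991, 0.001, 0.001]
contact_force: [0.7, 4.2, 4.1]
opening: 0.003
t 8.45 tcp iron mm [  1.   93.2 308.2] F iron [-0.4  4.2  4.1] yaw err deg 0.0 open 0.0
```

View pics/b4.png

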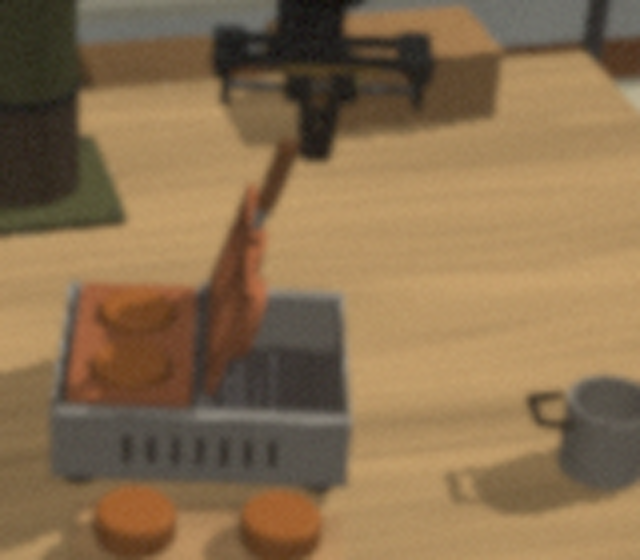

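```bash
python3 -m inch '[[1,[0,-0.6,0],0],[1,[0,-1.2,0],0],[1,[0,-1.8,0],0],[1,[0,-2.4,0],0],[1,[0,-3.0,0],0],[1,[0,-3.6,0],0],[1,[0,-4.2,0],0],[1,[0,-4.8,0],0],[1,[0,-5.4,0],0],[1,[0,-6.0,0],0],[1,[0,-6.6,0.1],0],[1,[0,-7.2,0.2],0],[1,[0,-7.8,0.3],0],[1,[0,-8.4,0.4],0],[1,[0,-9.0,0.5],0],[1,[0,-9.6,0.6],0],[1,[0,-9.6,0.6],0]]'
python3 look.py b5
```

```text
clock: 10.2
tool_pos: [0.4969, 0.0886, 0.3004]
eef_rot: [0.132, 0.991, -0.001, -0.001]
contact_force: [0.1, -0.5, -0.1]
opening: 0.007
t 10.2 tcp iron mm [ 2.000e-01 -4.900e+00  3.004e+02] F iron [ 0.2 -0.5 -0.1] yaw err deg -0.1 open 0.01
```

View pics/b5.png

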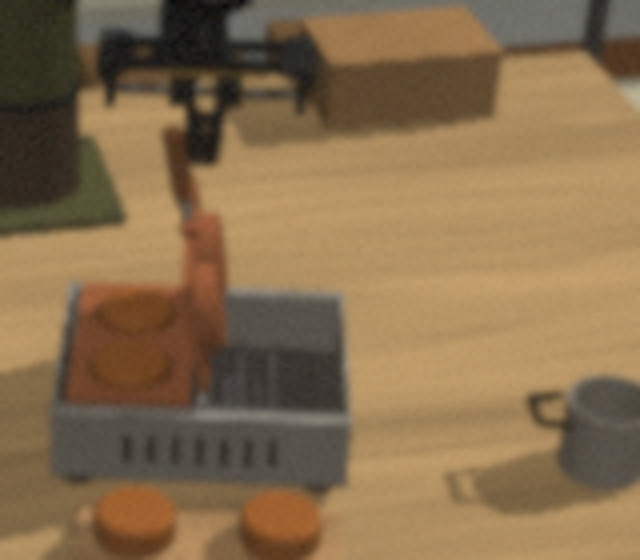

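The leaf is past vertical, with its handle at (180,160) and the finger just behind it. Now I'll lower it along the arc.

```bash
python3 -m inch '[[1,[0,-0.6,0.1],0],[1,[0,-1.2,0.2],0],[1,[0,-1.8,0.4],0],[1,[0,-2.4,0.5],0],[1,[0,-3.0,0.7],0],[1,[0,-3.6,0.9],0],[1,[0,-4.2,1.1],0],[1,[0,-4.8,1.3],0],[1,[0,-5.4,1.6],0],[1,[0,-6.0,1.8],0],[1,[0,-6.6,2.1],0],[1,[0,-7.2,2.4],0],[1,[0,-7.8,2.7],0],[1,[0,-8.4,3.0],0],[1,[0,-9.0,3.3],0],[1,[0,-9.0,3.3],0]]'
python3 look.py b6
```

```text
clock: 11.85
tool_pos: [0.473, 0.002, 0.267]
eef_rot: [0.132, 0.991, -0.001, -0.001]
contact_force: [0.4, -0.4, 0.6]
opening: 0.006
t 11.85 tcp iron mm [ -0.3 -94.8 267. ] F iron [ 0.5 -0.3  0.6] yaw err deg -0.1 open 0.01
```

View pics/b6.png

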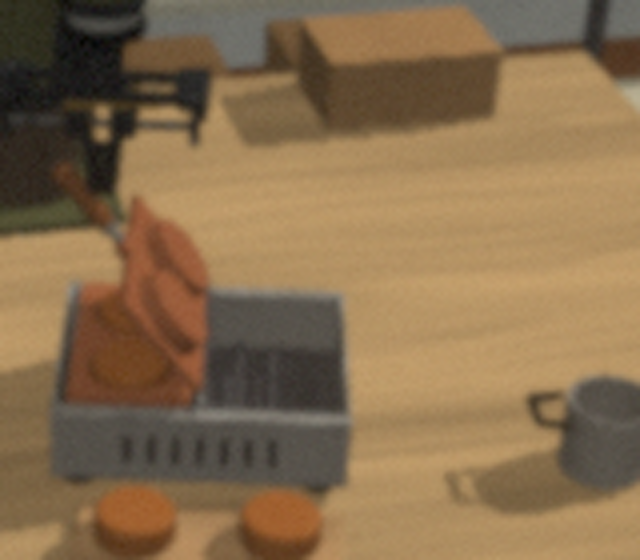

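```bash
python3 -m inch '[[1,[0,-0.5,0.4],0],[1,[0,-1.0,0.8],0],[1,[0,-1.5,1.2],0],[1,[0,-2.0,1.6],0],[1,[0,-2.5,2.0],0],[1,[0,-3.0,2.5],0],[1,[0,-3.5,3.0],0],[1,[0,-3.9,3.5],0],[1,[0,-4.3,4.0],0],[1,[0,-4.6,4.5],0],[1,[0,-5.0,5.0],0],[1,[0,-5.3,5.5],0],[1,[0,-5.6,6.0],0],[1,[0,-5.9,6.5],0],[1,[0,-6.2,7.0],0],[1,[0,-6.2,7.0],0]]'
python3 look.py b7
```

```text
clock: 13.5
tool_pos: [0.4575, -0.0569, 0.197]
eef_rot: [0.132, 0.991, -0.0, -0.001]
contact_force: [0.2, -0.3, 0.0]
opening: 0.002
t 13.5 tcp iron mm [ 1.000e-01 -1.557e+02  1.970e+02] F iron [ 0.3 -0.2  0. ] yaw err deg -0.0 open 0.0
```

View pics/b7.png

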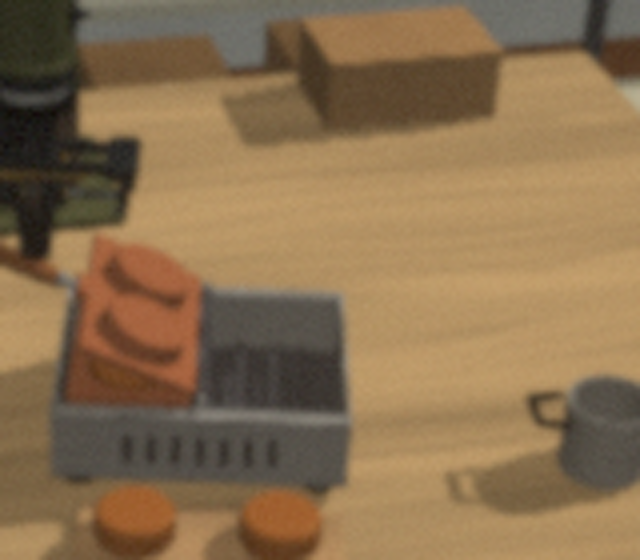

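```bash
python3 -m inch '[[1,[0,-0.2,0.4],0],[1,[0,-0.4,0.8],0],[1,[0,-0.6,1.2],0],[1,[0,-0.7,1.6],0],[1,[0,-0.9,2.0],0],[1,[0,-1.0,2.4],0],[1,[0,-1.1,2.8],0],[1,[0,-1.3,3.2],0],[1,[0,-1.4,3.6],0],[1,[0,-1.5,3.9],0],[1,[0,-1.6,4.2],0],[1,[0,-1.7,4.4],0],[1,[0,-1.8,4.6],0],[1,[0,-1.8,4.7],0]]'
python3 look.py b8
```

```text
clock: 14.95
tool_pos: [0.4533, -0.074, 0.1506]
eef_rot: [0.131, 0.991, 0.0, 0.0]
contact_force: [0.4, -0.0, 1.0]
opening: 0.003
t 14.95 tcp iron mm [   0.5 -173.3  150.6] F iron [0.4 0.1 1. ] yaw err deg 0.0 open 0.0
```

```bash
python3 -c "
import cv2
from h import *
im=viewer.snapshot('scene')[100:240,140:340,::-1]; cv2.imwrite('pics/b8w.png',cv2.resize(im,None,fx=4,fy=4,interpolation=cv2.INTER_CUBIC))"
```

```text
(no output)
```

View pics/b8w.png

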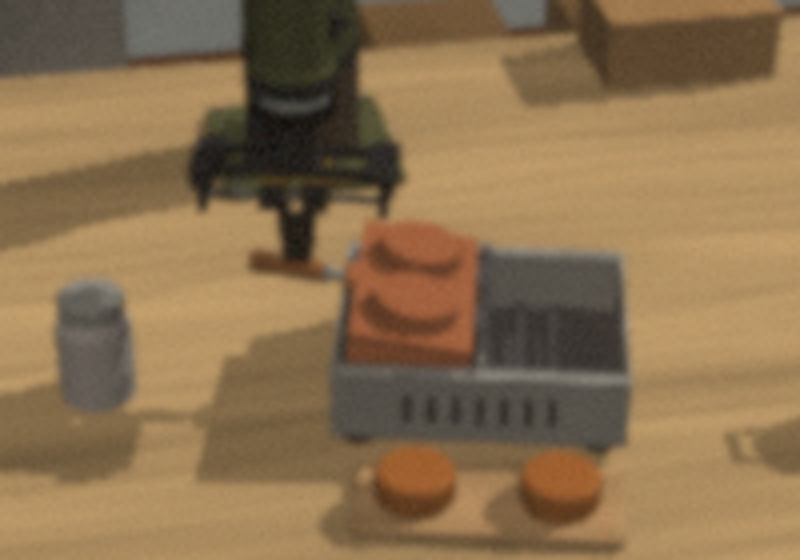

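```bash
python3 -m inch '[[1,[0,0,0.2],0],[1,[0,-0.1,0.4],0],[1,[0,-0.1,0.6],0],[1,[0,-0.2,0.8],0],[1,[0,-0.2,1.0],0],[1,[0,-0.2,1.2],0],[1,[0,-0.3,1.4],0],[1,[0,-0.3,1.6],0],[1,[0,-0.3,1.8],0],[1,[0,-0.4,1.95],0],[1,[0,-0.4,2.1],0],[1,[0,-0.4,2.25],0],[1,[0,-0.4,2.4],0],[1,[0,-0.4,2.4],0]]'
python3 look.py
```

```text
clock: 16.45
tool_pos: [0.452, -0.0779, 0.1265]
eef_rot: [0.131, 0.991, -0.0, -0.0]
contact_force: [0.3, 0.5, 0.5]
opening: 0.005
t 16.45 tcp iron mm [   0.3 -177.4  126.5] F iron [0.2 0.6 0.5] yaw err deg 0.0 open 0.01
```

```bash
python3 -m inch '[[1,[0,0,0.1],0],[1,[0,0,0.2],0],[1,[0,0,0.3],0],[1,[0,0,0.4],0],[1,[0,0,0.5],0],[1,[0,0,0.5],0]]'
python3 look.py; python3 -m inch '[[1,[0,0,0.1],0],[1,[0,0,0.2],0],[1,[0,0,0.3],0],[1,[0,0,0.4],0],[1,[0,0,0.4],0]]'
python3 look.py
```

```text
clock: 17.05
tool_pos: [0.452, -0.0781, 0.123]
eef_rot: [0.131, 0.991, -0.0, 0.0]
contact_force: [-2.5, -0.9, 18.3]
opening: 0.003
t 17.05 tcp iron mm [   0.3 -177.6  123. ] F iron [-2.2 -1.5 18.3] yaw err deg 0.0 open 0.0
clock: 17.55
tool_pos: [0.452, -0.0781, 0.1223]
eef_rot: [0.131, 0.991, -0.001, 0.002]
contact_force: [-9.9, -0.2, 61.6]
opening: 0.007
t 17.55 tcp iron mm [   0.4 -177.6  122.3] F iron [-9.5 -2.8 61.6] yaw err deg 0.0 open 0.01
```

The leaf is on its stop: TCP z is 0.123, the value predicted for closed. The second press went to about 62 N, so I'm backing off straight up.

```bash
python3 -m inch '[[1,[0,0,-0.4],0],[1,[0,0,-0.9],0],[1,[0,0,-1.5],0],[1,[0,0,-4],0],[1,[0,0,-8],0],[1,[0,0,-12],0],[1,[0,-4,-14],0],[1,[0,-8,-15],0],[1,[0,-12,-16],0],[1,[0,-16,-16],0],[1,[0,-20,-16],0],[1,[0,-24,-16],0],[1,[0,-24,-16],0],[1,[0,-24,-16],0]]'
cat > fin.py <<'E'
from h import *
import cv2
where()
x,y,a=IR
for n,s in(('top',(150,300,90,290+90)),('scene',(120,240,140,340))):
    im=viewer.snapshot(n); im=cv2.resize(im[:,:,::-1],None,fx=4,fy=4,interpolation=cv2.INTER_CUBIC)
    th=np.pi
    for P in ([leafpt(0,q,-.004,th) for q in(.152,.224)],[leafpt(*q,-.004,th) for q in((.1,.01),(.1,.122),(-.1,.122),(-.1,.01))]):
        cv2.polylines(im,[(proj(n,i2w(P,x,y,a))*4+2).round().astype(np.int32)],False,(255,0,0),1)
    c=im[s[0]*4:s[1]*4,s[2]*4:s[3]*4]; c=c if n=='scene' else c[:, 300:1100]
    cv2.imwrite(f'pics/f_{n}.png',c)
    for o in ("leaf","oil_pot","tin","cake0"):
        for d in viewer.outline_of(n,o)[:2]: print(n,o,round(d["p"],2),d["bbox"])
E
python3 fin.py
```

```text
clock: 18.95
tool_pos: [0.389, -0.3099, 0.2771]
eef_rot: [0.133, 0.991, 0.001, -0.0]
contact_force: [0.4, 0.8, 0.1]
opening: 0.003
t 18.95 tcp iron mm [   0.  -417.8  277.1] F iron [0.2 0.8 0.1] yaw err deg -0.1 open 0.0
top leaf 0.9 [232.3, 209.5, 74.5, 62.5]
top oil_pot 0.63 [101.3, 182.3, 40.8, 28.7]
top tin 0.88 [334.2, 239.5, 28.2, 19.9]
top cake0 0.9 [256.0, 173.5, 24.6, 20.1]
top cake0 0.69 [217.5, 164.5, 20.4, 23.1]
scene leaf 0.59 [200.6, 160.4, 63.0, 29.7]
scene oil_pot 0.79 [346.3, 182.6, 34.1, 28.6]
scene cake0 0.6 [233.8, 207.0, 21.2, 22.3]
scene cake0 0.51 [270.3, 213.1, 19.2, 15.9]
```

View pics/f_top.png

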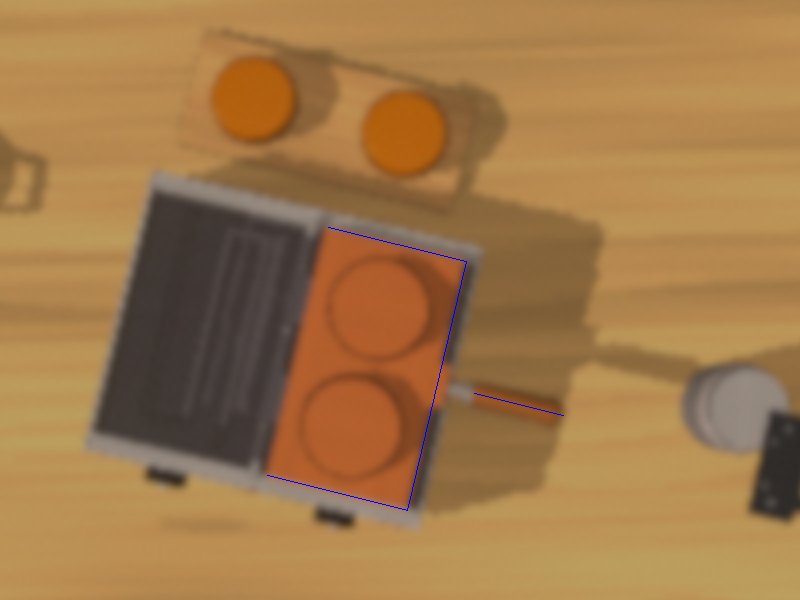

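View pics/f_scene.png

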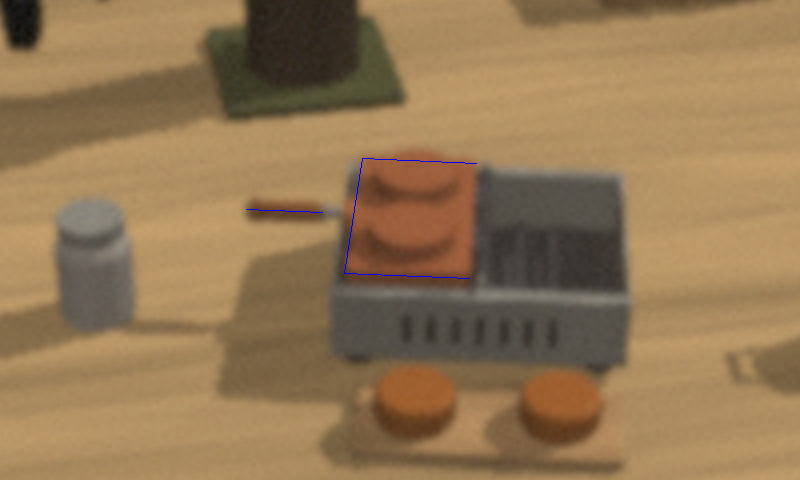

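The leaf and handle match the closed-model overlay in both views. The handle runs from (475,393) to (562,415) in the top crop, and the tin, pot and cakes are unmoved. I'm handing in.

```bash
python3 -c "
from plant import r
print(r.finish_job())"
```

```text
the job is handed in; nothing more can be done
None
```

The iron is closed and the job was handed in at about 19 s of the 53 s allowed. I kept the fingers shut and pushed the end of the handle with the outside of one finger, up and over the spine. Then I lowered it with the fingertips along its arc, at about 1–2 cm/s over the last few centimetres.

**Last checks:**
- **Leaf:** the fingertip stopped at the height predicted for fully closed (TCP at 0.123 m), and the closed-leaf outline matches both camera views.
- **Other objects:** the pot and both cakes are where they started in both views, to within detection noise. The tin is unmoved in the top view, but the detector missed it in the scene view; there I only saw it standing by eye.
- **Robot:** it is clear of everything, with only sensor noise on the wrist force.

**Not ideal:** after the leaf had already reached its stop (18 N), one extra press raised the fingertip force to about 62 N before I backed off. That was a static press rather than a slam, and it stayed under the 120 N wrist limit, but it was harder than needed.

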